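# Start the wax melter from its key panel

## Robot

A 7-joint arm with a two-finger parallel gripper is mounted at the origin on a cart in front of the work surface, level with it; the furniture and walls round the work are solid. World frame = base frame: x ahead of the robot, y to its left, z up, the work surface at z = 0. Lengths are in m, angles in degrees, forces in N, time in s.
With the tool pointing down it reaches from about 0.425 to 0.875 m from the base axis. Payload 4.7 kg.
Tool frame: the origin (TCP) lies at the centre of the arm's flange, where the gripper is bolted on; the fingertips stand 182 mm ahead of it and the grasp point (between the pads) lies 164 mm ahead of it (env.grip_depth is the distance from the TCP to the grasp point, in m); z points along the fingers, y is the line along which they close (so a half turn about z gives the same grasp; the last joint's range is limited). The gripper opens to 87 mm and grips with 3 to 60 N. Pads are 19 mm wide; open, the fingers measure 117 mm over their backs; the gripper's body (75 mm by 190 mm) begins 51 mm behind the grasp point.
Start: joints at [73.631, 18.392, -4.016, 83.108, 1.295, 78.541, -3.26], TCP at [0.192, -0.621, 0.405] pointing down, gripper open.
Joint ranges: [-163.93, 163.93], [-17.29, 119.83], [-79.2, 71.16], [3.27, 140.29], [-89.18, 269.18], [5.43, 117.66], [-154.24, 154.24]. Speed limits (degrees/s): [147.25, 147.25, 180, 180, 180, 180, 180].

## Interface

Orientations are given as [roll, pitch, yaw] about the fixed x, y, z axes, in that order (R = Rz(yaw) Ry(pitch) Rx(roll)).
In Python, from cell import env gives the robot as it stands. The module is installed in compiled form; this text tells all that it offers.
- The arm moves only by the tool send_rows, never from a script. Its arguments are lists of equal length, an entry for each row: "xyz": the shift along the tool's x, y, z in m, a list of three; "rotation": the turn, a rotation vector about the tool's x, y, z in rad, a list of three; "jaw": the opening, from 0 (shut) to 1 (fully open). A call has 1 to 20 rows; each row shifts and turns the commanded pose from where the row before left it, along the tool's axes as they then stand; what a row does not reach is not made up. A row lasts 1/10 s, in which the tool goes at most 50 mm and 8.59 degrees, less where a joint would pass 70% of its speed; a pose out of reach is approached as far as the arm can. A call is refused whole if a number of a shift passes 0.05 or a number of a turn 0.15, either way. A call with a gripper value outside its range is refused whole. The fingers move at their own pace and stop on an object; "newtons" is the grip in N (left out, the last holds). Time passes only in rows, so rows that do not move let the fingers close. It gives the time, the measured TCP pose, the force, the opening and the grip force at its end, in the units of the state.
- env.get_obs(): the state, without advancing time (a new reading comes with each control period).
- env.read_camera(name): name is "side" or "top"; returns a dict with "image" (384x512x3 uint8, blue, green, red), "fx", "fy", "cx", "cy" (pixels), "R" (3x3) and "t" (3): a world point X has camera coordinates R X + t. Camera axes: x right, y down, z forward; pixel columns grow to the right and rows downward; lengths in m; the calibration is good to about 2 mm. A picture is of the moment at which its call begins. There is no depth.
- env.sign_off(): hands the job in; it is judged then, once.
The state is a dict: "time_s": time; "qpos": joint angles; "joint_velocities": joint speeds; "effort": joint torques, N m; "tool_pos": TCP position; "tool_rot": TCP orientation; "force": force on the tool from outside, world axes, zero at the start; "wrist_torque": the same for the moment, N m; "grip_width": finger opening in m; "grasp_force": force on a finger pad.
Only numpy, scipy, OpenCV 4.12 (cv2) and the standard library are available. Lean on these libraries where they do the work, as an engineer would, in place of code of your own. Each camera call takes 0.05 s, during which the arm holds its last target. There are 200 camera calls.

## Task

Start the wax melter from its control box: press the square key to unlock it, turn the knob clockwise until the pointer stands level with the steel set-point mark, then press the bar-shaped key, the large round key and, to lock it, the square key again. Press one key at a time, gently but well down for a moment, and let it spring up before the next. Do not press the small round cancel key, and leave the pointer at the mark and the things around where they are.

Things in the scene. Friction and masses are not known exactly. Their poses are not given: they have to be found in the camera images.
- control_box: wax melter's control box, fixed: grey case, level aluminium panel on top, 140 mm (x, away from robot) x 260 mm (y) x 50 mm high. Origin: centre of its underside. The four keys stand in a row along y at x = -36 mm, 50 mm apart, in any order. The knob is at x = 26, y = -88 mm (far right); pointer and mark are left of it
- square_key: The square key (cap 22 x 22 mm) in the row. Origin: on the key's axis at the level of the panel (fixed, does not follow the press). z up. Its grey cap stands 11 to 19 mm above the panel: the caps are set to different heights and this is not measured, so feel for it. Round it a bezel 2 mm high
- square_key_plunger (a joint): how far the square key (cap 22 x 22 mm) is pressed: 0 = up, 0.008 m = at the stop. Spring: about 2 N to start, 7 N at the stop; springs back when released
- bar_key: The bar-shaped key (cap 34 mm along the box's x, 12 mm along y) in the row. Origin: on the key's axis at the level of the panel (fixed, does not follow the press). z up. Its grey cap stands 11 to 19 mm above the panel: the caps are set to different heights and this is not measured, so feel for it. Round it a bezel 2 mm high
- bar_key_plunger (a joint): how far the bar-shaped key (cap 34 mm along the box's x, 12 mm along y) is pressed: 0 = up, 0.008 m = at the stop. Spring: about 2 N to start, 7 N at the stop; springs back when released
- round_key: The large round key (cap 25 mm in diameter) in the row. Origin: on the key's axis at the level of the panel (fixed, does not follow the press). z up. Its grey cap stands 11 to 19 mm above the panel: the caps are set to different heights and this is not measured, so feel for it. Round it a bezel 2 mm high
- round_key_plunger (a joint): how far the large round key (cap 25 mm in diameter) is pressed: 0 = up, 0.008 m = at the stop. Spring: about 2 N to start, 7 N at the stop; springs back when released
- small_key: The small round cancel key (cap 12 mm in diameter) in the row. Origin: on the key's axis at the level of the panel (fixed, does not follow the press). z up. Its grey cap stands 11 to 19 mm above the panel: the caps are set to different heights and this is not measured, so feel for it. Round it a bezel 2 mm high
- small_key_plunger (a joint): how far the small round cancel key (cap 12 mm in diameter) is pressed: 0 = up, 0.008 m = at the stop. Spring: about 2 N to start, 7 N at the stop; springs back when released
- dial_grip (a point): middle of the knob's bar grip (bar 42 x 14 mm, its sides upright, top 7 mm above this point), on the knob's vertical axis, 37 mm above the panel. Its x axis runs along the bar, its y axis across it (the 14 mm to grip); turns with the knob. Skirt below the bar 44 mm in diameter, up to 14 mm above the panel
- dial (a joint): knob angle in rad: 0 at the start, grows clockwise seen from above, to 4.0; stays where it is left. Drives the pointer, 20 mm per rad
- pointer_tip (a point): tip of the small black upright pointer blade in the slot, 7 mm above the panel; moves along the box's -y (to the right) as the knob is turned clockwise
- mark: steel set-point mark, a fixed 12 mm wide block with a wedge nose towards the pointer, on the rail behind the slot. Origin on the panel at its middle line; y axis parallel to the pointer's travel: the pointer is level with it when its tip has y = 0 in this frame. Stands 28 to 58 mm right of the pointer's start
- candle_cup_1: bystander: dark candle glass, 68 mm wide, 75 mm high; origin under its centre
- electrical_tape: bystander: black roll of tape lying flat, 62 mm wide, 19 mm high; origin under its centre
- tea_light_2: bystander: tea light in a metal cup, 38 mm wide, 15 mm high; origin under its centre
- wax_brush: bystander: slim brush lying flat, 149 mm long along its y axis; origin under its centre
- amber_bottle: bystander: dark brown bottle, 55 mm wide, 99 mm high; origin under its centre
- lid_tin: bystander: tin, 57 mm wide, 72 mm high; origin under its centre

How it is judged:
By the outcome, as a careful person would: the job done as asked, in the order asked, and still so for the second after the job is handed in, with the robot touching nothing.
It also fails if it takes over 70 s, if anything falls off the work surface, if the arm or the gripper's body presses on something with over 40 N, if the wrist force passes 120 N, or if a joint passes its speed limit or range.

## Working session

There is one attempt and no reset: what is moved stays moved. The work goes in short steps, Python scripts to look and compute and a tool call to move; the robot and the scene stay as the last step left them, time stands still between calls to the robot, and variables do not carry over. Pictures are saved under pics/ and viewed, at most 10 in all, crops included, and the job is handed in when it is done.

Besides the shell and the picture viewer there is one more tool, called as name(argument=value, ...) on one line, values as JSON. send_rows: Moves the arm, as the interface text tells. Its arguments: {"type":"object","properties":{"xyz":{"type":"array"},"rotation":{"type":"array"},"jaw":{"type":"array"},"newtons":{"type":"number"}},"required":["xyz","rotation","jaw"]}

```bash
mkdir -p pics
cat > h.py <<'E'
import numpy as np,cv2
from cell import env
def ray(c,u,v):
    d=np.array(c["R"]).T@np.array([(u-c["cx"])/c["fx"],(v-c["cy"])/c["fy"],1.]); o=-np.array(c["R"]).T@np.array(c["t"]); return o,d
def onz(c,u,v,z):
    o,d=ray(c,u,v); return o+d*(z-o[2])/d[2]
def proj(c,X):
    p=np.array(c["R"])@np.array(X)+np.array(c["t"]); return p[0]/p[2]*c["fx"]+c["cx"],p[1]/p[2]*c["fy"]+c["cy"]
E
python3 - <<'E'
from h import *
s=env.get_obs(); print(s)
for n in("top","side"):
    c=env.read_camera(n); cv2.imwrite(f"pics/{n}0.png",c["image"]); print(n,c["fx"],c["cx"],c["cy"],-np.array(c["R"]).T@c["t"],c["R"])
E
```

```text
{'time_s': 0.0, 'qpos': array([73.6296365 , 18.44026435, -4.01545342, 83.17465933,  1.29403321,
       78.54205418, -3.26048485]), 'joint_velocities': array([-0.04827448, -0.06574408, -0.01292945,  0.04857688,  0.00429132,
       -0.05223304, -0.01673555]), 'effort': array([ 7.62102663e-04, -4.91290712e+01, -4.03326424e-01, -3.12525952e+01,
       -6.39219303e-02,  4.37965686e-02,  1.68632951e-04]), 'tool_pos': array([ 0.19188404, -0.62081602,  0.40364964]), 'tool_rot': array([-1.79888213e+02,  4.88563837e-03,  1.71793607e+01]), 'force': array([0.17751973, 0.15491683, 0.13566121]), 'wrist_torque': array([-0.01338287, -0.00971776, -0.0434302 ]), 'grasp_force': 0.0, 'grip_width': 0.08714880600719165}
top 437.7275000651923 254.18154633199396 197.53895537519975 [ 0.47736596 -0.10489243  0.96200457] [[-0.00274479 -0.99978508  0.02054888]
 [-0.99853067  0.00162808 -0.0541651 ]
 [ 0.05412001 -0.02066736 -0.99832053]]
side 441.7261717618515 261.40542287443355 190.79212675212702 [0.39408719 0.37340227 1.09831162] [[-9.62663819e-01 -2.70699401e-01  4.53860459e-04]
 [-2.40602474e-01  8.54862098e-01 -4.59696903e-01]
 [ 1.24051688e-01 -4.42642776e-01 -8.88075758e-01]]
```

```bash
python3 -c "
import cv2
cv2.imwrite('pics/both.png',cv2.resize(cv2.imread('pics/top0.png'),(800,600),interpolation=cv2.INTER_CUBIC))"
```

```text
(no output)
```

View pics/both.png

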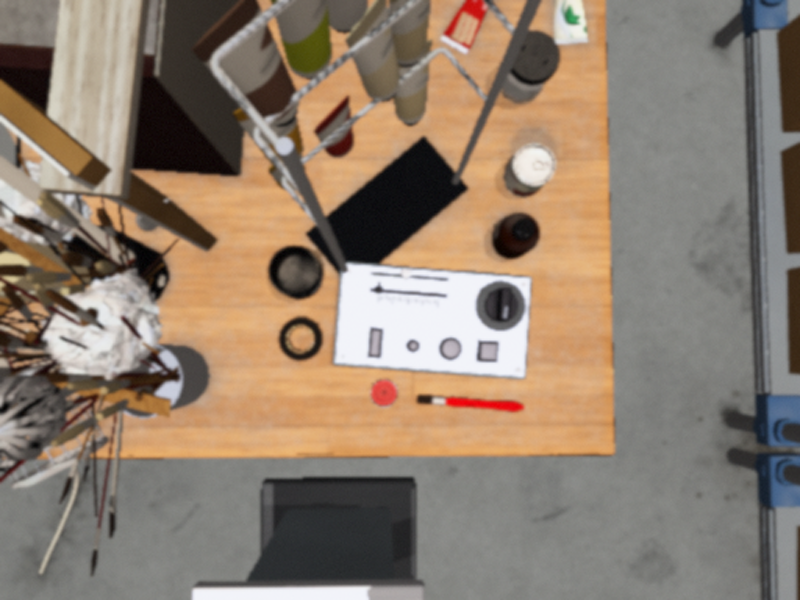

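View pics/side0.png

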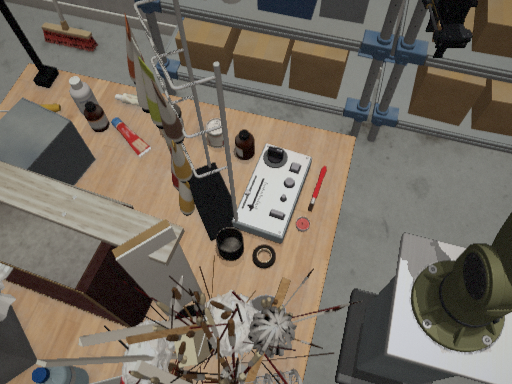

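Run:
```python
from h import *
c=env.read_camera("top"); im=c["image"]
g=im.min(2); roi=np.zeros_like(g); roi[160:250,200:350]=1
m=((g>175)*roi).astype(np.uint8)
k=max(cv2.findContours(m,0,1)[0],key=cv2.contourArea); h=cv2.convexHull(k)
P=np.array([onz(c,u+.0,v+.0,.05)[:2] for u,v in h[:,0]])
r=cv2.minAreaRect(P.astype(np.float32)); print(r)
a=cv2.approxPolyDP(h,4,True)[:,0]; print(a,[onz(c,u,v,.05).round(4) for u,v in a])
# inside dark blobs
mm=np.zeros_like(g); cv2.fillConvexPoly(mm,h,1)
mm=cv2.erode(mm,np.ones((5,5)))
d=((g<175)&(mm>0)).astype(np.uint8)
n,l,st,ce=cv2.connectedComponentsWithStats(d)
for i in range(1,n):
    if st[i,4]>6: print(st[i],ce[i].round(1),onz(c,*ce[i],.05).round(4))
cv2.imwrite("pics/crop.png",cv2.resize(im[165:245,210:345],None,fx=5.9,fy=5.9,interpolation=cv2.INTER_CUBIC))
s=env.read_camera("side")
cv2.imwrite("pics/crops.png",cv2.resize(s["image"][140:245,225:325],None,fx=5.7,fy=5.7,interpolation=cv2.INTER_CUBIC))
```

```text
((0.5119624137878418, -0.17164742946624756), (0.2549436092376709, 0.13505707681179047), 85.55990600585938)
[[222 169]
 [339 178]
 [335 240]
 [215 232]] [array([ 0.5867, -0.0566,  0.05  ]), array([ 0.5676, -0.3021,  0.05  ]), array([ 0.4379, -0.292 ,  0.05  ]), array([ 0.4554, -0.0423,  0.05  ])]
[239 175  10   1  10] [243.5 175. ] [ 0.5741 -0.1016  0.05  ]
[264 177  11   2  14] [269.6 177.2] [ 0.5694 -0.1563  0.05  ]
[277 178   9   2  12] [281.5 178.2] [ 0.5672 -0.1811  0.05  ]
[305 180  31  32 792] [319.9 195.3] [ 0.5312 -0.2614  0.05  ]
[237 182  49   8 119] [258.9 186.6] [ 0.5496 -0.1336  0.05  ]
[236 210   9  19 134] [239.8 218.8] [ 0.4825 -0.0938  0.05  ]
[260 217   8   8  49] [263.7 220.8] [ 0.4783 -0.1434  0.05  ]
[281 216  14  14 112] [287.5 222.4] [ 0.4749 -0.193   0.05  ]
[305 218  14  14 137] [311.4 224.3] [ 0.4708 -0.2429  0.05  ]
```

View pics/crop.png

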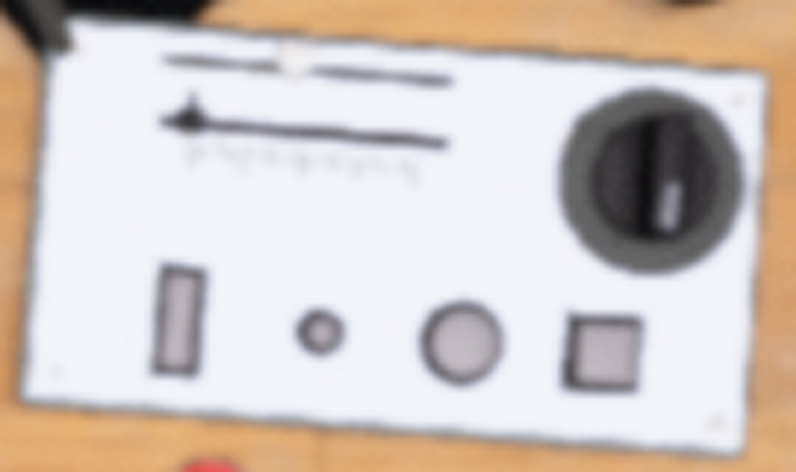

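View pics/crops.png

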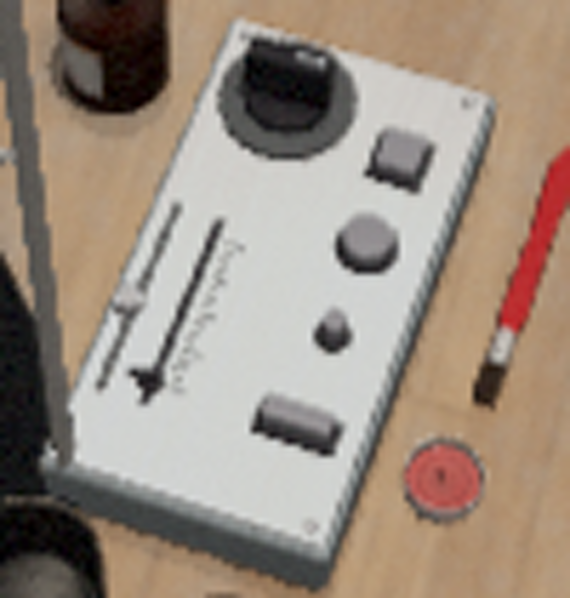

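Run:
```python
from h import *
t=env.read_camera("top"); s=env.read_camera("side")
def tri(a,b):
    o1,d1=ray(t,*a);o2,d2=ray(s,*b)
    k=np.linalg.lstsq(np.c_[d1,-d2],o2-o1,rcond=None)[0]; p,q=o1+k[0]*d1,o2+k[1]*d2
    return ((p+q)/2).round(3),round(np.linalg.norm(p-q),3)
print("post foot?",tri((220,171),(235,221)),"posttop",tri((182,93),(216,66)))
print("bottle",onz(t,330,150,.08).round(3))
# knob bar: bright stripe in top & side
for c,(x0,x1,y0,y1) in((t,(318,328,194,206)),(s,(272,285,145,155))):
    g=c["image"].min(2)[y0:y1,x0:x1].astype(int); print(g)
# pointer and mark profile rows
g=t["image"].min(2).astype(int)
print(g[171:190,232:268])
yaw=np.radians(-4.4);C=np.array([.512,-.1716]);R=np.array([[np.cos(yaw),-np.sin(yaw)],[np.sin(yaw),np.cos(yaw)]])
def loc(u,v,z):return (R.T@(onz(t,u,v,z)[:2]-C)*1e3).round(1)
for n,u,v,z in(("ptr",242.5,183,.057),("mark",259.6,175,.053)):print(n,loc(u,v,z))
```

```text
post foot? (array([ 0.584, -0.052,  0.036]), np.float64(0.001)) posttop (array([ 0.583, -0.053,  0.606]), np.float64(0.0))
bottle [ 0.622 -0.278  0.08 ]
[[ 25  13  24  42  56  58  56  45  40  42]
 [ 21  16  26  44  62  74  72  57  43  44]
 [ 19  14  28  50  77 103 105  73  45  47]
 [ 19  17  28  52  92 127 126  85  48  47]
 [ 21  15  28  59 101 132 124  81  47  45]
 [ 20  20  33  66 107 133 122  78  46  46]
 [ 21  19  38  72 114 137 118  73  48  49]
 [ 21  20  43  80 123 144 114  68  47  50]
 [ 21  20  40  76 120 135 105  61  45  53]
 [ 18  20  37  61  94 106  83  55  50  62]
 [ 25  22  27  40  58  66  60  56  67  78]
 [ 53  48  46  48  55  59  64  73  84  92]]
[[186 168 153 108 110 113 111 113 106 110 115 117 117]
 [147 172 149 162 165 138 129 111 107 111 115 118 119]
 [ 64 108  89 117 120 106 110 128 142 130 106 116 116]
 [ 45  39  38  40  41  50  66  83 108 111 141 167 132]
 [ 40  47  39  38  63 136 120  77  52  67 102 144 189]
 [ 29  37  44  39  55 100 108 110 121 155  80  86 162]
 [ 17  18  28  37  31  42  62  73  90 125  59  45 109]
 [ 12  12   7  11  12  26  30  36  39  62  30
[... 2285 characters left out ...]
3 190 196 205 209 210 217 225 227 228 227 229 229 229 230 231 231 232]
 [242 242 242 238 227 193 164 139 108  83  80  89 109 127 132 129 127 123
  127 133 138 143 146 147 152 161 165 165 166 168 170 171 177 180 183 188]
 [242 243 241 241 237 230 224 206 180 157 148 156 173 188 187 177 173 170
  169 165 163 161 152 147 141 134 129 128 125 119 116 117 118 121 122 125]
 [242 242 242 242 241 240 239 236 228 216 210 217 226 228 227 223 226 226
  227 225 224 221 217 208 201 195 185 183 176 170 166 165 162 160 156 151]
 [242 242 242 242 242 242 242 241 239 232 227 228 232 234 232 229 232 235
  236 235 234 235 235 232 231 231 228 227 225 223 226 226 224 224 222 215]]
ptr [39.  75.3]
mark [58.7 41.1]
```

send_rows(xyz=[[0.029,-0.0215,0],[0.029,-0.0215,0],[0.029,-0.0215,0],[0.029,-0.0215,0],[0.029,-0.0215,0],[0.029,-0.0215,0],[0.029,-0.0215,0],[0.029,-0.0215,0],[0.029,-0.0215,0],[0.029,-0.0215,0],[0.029,-0.0215,0],[0.029,-0.0215,0],[0.029,-0.0215,0],[0,0,0],[0,0,0]], rotation=[[0,0,0],[0,0,0],[0,0,0],[0,0,0],[0,0,0],[0,0,0],[0,0,0],[0,0,0],[0,0,0],[0,0,0],[0,0,0],[0,0,0],[0,0,0],[0,0,0],[0,0,0]], jaw=[0,0,0,0,0,0,0,0,0,0,0,0,0,0,0], newtons=20)

```text
time_s: 1.8
tool_pos: [0.4699, -0.2419, 0.4048]
tool_rot: [180.0, 0.0, 17.3]
force: [-1.0, 0.1, -0.3]
grip_width: 0.0003
grasp_force: 0.0
```

send_rows(xyz=[[0,0,0.003],[0,0,0.003],[0,0,0.003],[0,0,0.003],[0,0,0.003],[0,0,0.003],[0,0,0.003],[0,0,0.003],[0,0,0.003],[0,0,0.003],[0,0,0.003],[0,0,0.003],[0,0,0.003],[0,0,0.003],[0,0,0.003],[0,0,0.003],[0,0,0.003],[0,0,0.003],[0,0,0.003],[0,0,0]], rotation=[[0,0,-0.146],[0,0,-0.146],[0,0,-0.146],[0,0,-0.146],[0,0,-0.146],[0,0,-0.146],[0,0,-0.146],[0,0,-0.146],[0,0,-0.146],[0,0,-0.146],[0,0,-0.146],[0,0,-0.146],[0,0,-0.146],[0,0,-0.146],[0,0,-0.146],[0,0,-0.146],[0,0,-0.146],[0,0,-0.146],[0,0,-0.146],[0,0,0]], jaw=[0,0,0,0,0,0,0,0,0,0,0,0,0,0,0,0,0,0,0,0])

```text
time_s: 3.8
tool_pos: [0.4685, -0.2443, 0.3473]
tool_rot: [-180.0, -0.1, 176.0]
force: [-0.7, 0.6, 0.3]
grip_width: 0.0
grasp_force: 0.0
```

send_rows(xyz=[[-0.0015,0,0.03],[0,0,0.03],[0,0,0.02],[0,0,0.01],[0,0,0],[0,0,0]], rotation=[[0,0,0],[0,0,0],[0,0,0],[0,0,0],[0,0,0],[0,0,0]], jaw=[0,0,0,0,0,0])

```text
time_s: 4.4
tool_pos: [0.4713, -0.2433, 0.2586]
tool_rot: [-180.0, 0.1, 176.0]
force: [-0.2, 0.1, 1.0]
grip_width: 0.0005
grasp_force: 0.0
```

send_rows(xyz=[[0,0,0.003],[0,0,0],[0,0,0]], rotation=[[0,0,0],[0,0,0],[0,0,0]], jaw=[0,0,0])

```text
time_s: 4.7
tool_pos: [0.4713, -0.2428, 0.2553]
tool_rot: [-180.0, 0.0, 176.1]
force: [-0.5, 0.1, 1.0]
grip_width: 0.0003
grasp_force: 0.0
```

send_rows(xyz=[[0,0,0.003],[0,0,0],[0,0,0]], rotation=[[0,0,0],[0,0,0],[0,0,0]], jaw=[0,0,0])

```text
time_s: 5.0
tool_pos: [0.471, -0.2427, 0.2516]
tool_rot: [180.0, -0.0, 176.1]
force: [0.2, -0.4, -0.1]
grip_width: 0.0003
grasp_force: 0.0
```

send_rows(xyz=[[0,0,0.003],[0,0,0],[0,0,0]], rotation=[[0,0,0],[0,0,0],[0,0,0]], jaw=[0,0,0])

```text
time_s: 5.3
tool_pos: [0.471, -0.2427, 0.2486]
tool_rot: [180.0, -0.0, 176.1]
force: [1.0, -0.3, 0.2]
grip_width: 0.0004
grasp_force: 0.0
```

send_rows(xyz=[[0,0,0.002],[0,0,0],[0,0,0]], rotation=[[0,0,0],[0,0,0],[0,0,0]], jaw=[0,0,0])

```text
time_s: 5.6
tool_pos: [0.4711, -0.2428, 0.2467]
tool_rot: [-180.0, -0.0, 176.1]
force: [0.7, 0.8, 1.4]
grip_width: 0.0004
grasp_force: 0.0
```

send_rows(xyz=[[0,0,0.002],[0,0,0],[0,0,0]], rotation=[[0,0,0],[0,0,0],[0,0,0]], jaw=[0,0,0])

```text
time_s: 5.9
tool_pos: [0.4712, -0.2428, 0.245]
tool_rot: [-180.0, 0.0, 176.1]
force: [0.4, -0.7, 2.0]
grip_width: 0.0002
grasp_force: 0.9
```

send_rows(xyz=[[0,0,0.002],[0,0,0],[0,0,0]], rotation=[[0,0,0],[0,0,0],[0,0,0]], jaw=[0,0,0])

```text
time_s: 6.2
tool_pos: [0.4712, -0.2428, 0.243]
tool_rot: [-180.0, 0.0, 176.1]
force: [0.3, -0.3, 3.3]
grip_width: 0.0003
grasp_force: 1.5
```

send_rows(xyz=[[0,0,0.002],[0,0,0.001],[0,0,0],[0,0,0]], rotation=[[0,0,0],[0,0,0],[0,0,0],[0,0,0]], jaw=[0,0,0,0])

```text
time_s: 6.6
tool_pos: [0.4712, -0.2428, 0.24]
tool_rot: [-180.0, 0.0, 176.1]
force: [0.8, 0.2, 4.3]
grip_width: 0.0004
grasp_force: 2.5
```

send_rows(xyz=[[0,0,0.0015],[0,0,0],[0,0,0]], rotation=[[0,0,0],[0,0,0],[0,0,0]], jaw=[0,0,0])

```text
time_s: 6.9
tool_pos: [0.4713, -0.2428, 0.2386]
tool_rot: [-180.0, 0.0, 176.1]
force: [-0.1, -0.2, 6.1]
grip_width: 0.0004
grasp_force: 2.9
```

send_rows(xyz=[[0,0,0.001],[0,0,0],[0,0,0]], rotation=[[0,0,0],[0,0,0],[0,0,0]], jaw=[0,0,0])

```text
time_s: 7.2
tool_pos: [0.4713, -0.2428, 0.2377]
tool_rot: [-180.0, 0.0, 176.1]
force: [0.2, -0.2, 5.9]
grip_width: 0.0004
grasp_force: 3.2
```

send_rows(xyz=[[0,0,0.0008],[0,0,0],[0,0,0]], rotation=[[0,0,0],[0,0,0],[0,0,0]], jaw=[0,0,0])

```text
time_s: 7.5
tool_pos: [0.4713, -0.2428, 0.2371]
tool_rot: [-180.0, 0.0, 176.1]
force: [-0.1, 0.6, 7.3]
grip_width: 0.0003
grasp_force: 4.0
```

send_rows(xyz=[[0,0,-0.006],[0,0,-0.012],[0,0,-0.025],[0,0,-0.035],[-0.02,-0.005,0],[-0.02,-0.005,0],[-0.0209,-0.0044,0],[0,0,0],[0,0,0]], rotation=[[0,0,0],[0,0,0],[0,0,0],[0,0,0],[0,0,0],[0,0,0],[0,0,0],[0,0,0.052],[0,0,0]], jaw=[0,0,0,0.2,0.4,0.6,0.6,0.6,0.6])

```text
time_s: 8.4
tool_pos: [0.5308, -0.261, 0.3138]
tool_rot: [179.9, -0.1, 173.1]
force: [-0.6, -0.5, -0.4]
grip_width: 0.0406
grasp_force: 0.0
```

Run:
```python
from h import *
s=env.get_obs(); print(s["tool_pos"].round(4),s["tool_rot"].round(1),s["qpos"].round(1),s["grip_width"])
a=env.read_camera("top")["image"][150:245,200:345];b=env.read_camera("side")["image"][120:245,215:325]
cv2.imwrite("pics/g1.png",np.hstack([cv2.resize(a,(450,295),interpolation=2),cv2.resize(b,(260,295),interpolation=2)]))
```

```text
[ 0.5308 -0.261   0.3138] [ 1.799e+02 -1.000e-01  1.731e+02] [ 50.5  17.6 -31.9  97.3   9.9  68.   99.3] 0.04056122225429713
```

View pics/g1.png

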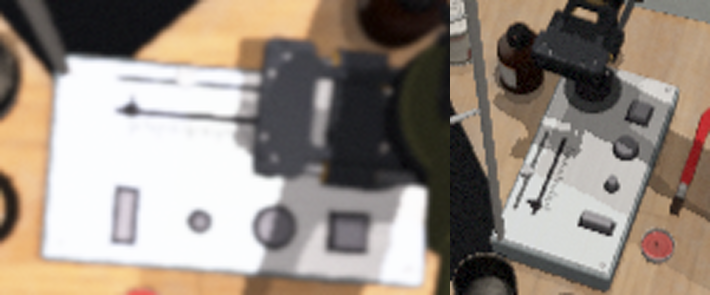

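send_rows(xyz=[[0,0,0.015],[0,0,0.015],[0,0,0.015],[0,0,0.01],[0,0,0.006],[0,0,0],[0,0,0]], rotation=[[0,0,0],[0,0,0],[0,0,0],[0,0,0],[0,0,0],[0,0,0],[0,0,0]], jaw=[0.5,0.5,0.5,0.5,0.5,0.5,0.5])

```text
time_s: 9.2
tool_pos: [0.5311, -0.2613, 0.2536]
tool_rot: [-180.0, 0.0, 173.1]
force: [0.7, 0.2, 0.3]
grip_width: 0.0434
grasp_force: 0.0
```

send_rows(xyz=[[0,0,0],[0,0,0],[0,0,0],[0,0,0],[0,0,0],[0,0,0],[0,0,0]], rotation=[[0,0,0],[0,0,0],[0,0,0],[0,0,0],[0,0,0],[0,0,0],[0,0,0]], jaw=[0.4,0.32,0.25,0.2,0.16,0.12,0.1], newtons=15)

```text
time_s: 9.9
tool_pos: [0.531, -0.2607, 0.2535]
tool_rot: [180.0, -0.0, 173.2]
force: [-0.3, 1.7, 0.8]
grip_width: 0.014
grasp_force: 15.0
```

send_rows(xyz=[[0,0,0],[0,0,0],[0,0,0],[0,0,0],[0,0,0],[0,0,0],[0,0,0],[0,0,0],[0,0,0],[0,0,0],[0,0,0],[0,0,0],[0,0,0],[0,0,0],[0,0,0],[0,0,0],[0,0,0]], rotation=[[0,0,0.1],[0,0,0.1],[0,0,0.1],[0,0,0.1],[0,0,0.1],[0,0,0.1],[0,0,0.1],[0,0,0.1],[0,0,0.1],[0,0,0.1],[0,0,0.1],[0,0,0.1],[0,0,0.1],[0,0,0.1],[0,0,0.1],[0,0,0],[0,0,0]], jaw=[0.1,0.1,0.1,0.1,0.1,0.1,0.1,0.1,0.1,0.1,0.1,0.1,0.1,0.1,0.1,0.1,0.1])

```text
time_s: 11.6
tool_pos: [0.5326, -0.2591, 0.2535]
tool_rot: [179.8, -0.1, 87.3]
force: [4.1, 3.8, -2.6]
grip_width: 0.014
grasp_force: 15.0
```

Run:
```python
from h import *
s=env.get_obs(); print(s["tool_pos"].round(4),s["tool_rot"].round(1),s["qpos"].round(1),s["wrist_torque"].round(2))
t=env.read_camera("top");d=env.read_camera("side")
np.save("t1.npy",t["image"])
a=t["image"][165:200,220:300];b=d["image"][170:220,235:275]
cv2.imwrite("pics/g2.png",np.hstack([cv2.resize(a,(400,175),interpolation=2),cv2.resize(b,(140,175),interpolation=2)]).repeat(1,0))
cv2.imwrite("pics/g2.png",np.hstack([cv2.resize(cv2.copyMakeBorder(a,0,0,0,0,0),(480,210),interpolation=2),cv2.resize(b,(168,210),interpolation=2)]))
cv2.imwrite("pics/s2.png",d["image"])
```

```text
[ 0.5326 -0.2591  0.2535] [ 1.798e+02 -1.000e-01  8.730e+01] [ 38.3  19.2 -17.6 101.    6.3  60.7  15.9] [ 0.8  -1.14  0.04]
```

View pics/g2.png

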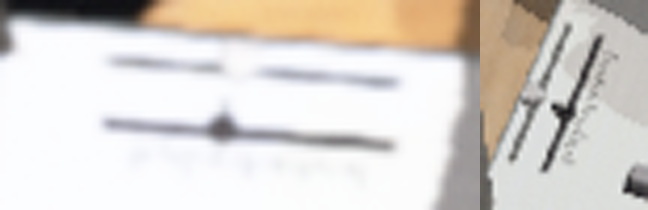

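```bash
cat > prof.py <<'E'
from h import *
yaw=np.radians(-4.4);C=np.array([.512,-.1716]);R=np.array([[np.cos(yaw),-np.sin(yaw)],[np.sin(yaw),np.cos(yaw)]])
def prof(c,x,ys,z):
    g=c["image"].min(2).astype(np.float32)
    P=np.array([proj(c,[*(C+R@np.array([x,y])/1e3),z]) for y in ys],np.float32)
    return cv2.remap(g,P[:,0].reshape(1,-1),P[:,1].reshape(1,-1),1)[0]
def run(xs=range(40,66,2),z=.055):
    ys=np.arange(80,10,-1.)
    for n in("top","side"):
        c=env.read_camera(n); ms={}
        print(n)
        for x in xs:
            p=prof(c,x,ys,z); print(x,"".join("%4d"%v for v in p[20:56:1]))
if __name__=="__main__": run()
E
python3 prof.py
```

```text
top
40  251 251 251 250 250 250 249 248 246 240 230 218 202 188 178 171 185 200 217 235 241 247 249 250 250 250 250 250 250 250 250 250 250 249 249 249
42  252 252 252 252 252 251 251 251 251 249 247 242 236 227 218 215 225 233 240 246 248 251 251 251 251 251 251 251 252 252 252 252 251 251 251 251
44  252 252 252 252 252 252 252 252 252 251 250 248 245 240 234 233 238 243 247 250 251 252 251 252 252 252 252 252 252 252 252 252 252 252 252 252
46  252 252 252 252 252 252 252 252 252 251 251 250 248 246 243 243 245 247 249 251 251 252 252 252 252 252 252 252 252 252 252 252 252 252 252 252
48  252 252 252 252 252 252 252 252 252 252 252 251 251 250 249 249 249 250 250 251 251 252 252 252 252 252 252 252 252 252 252 252 252 252 252 252
50  251 250 250 250 250 250 250 250 250 250 250 250 250 250 250 250 249 250 250 250 250 250 251 251 251 251 251 251 250 250 250 250 250 250 250 250
52  246 245 244 242 242 241 242 242 242 242 242 242 244 244 244 245 245 245 245 245 245 246 246 246 247 247 246 246 245 243 242 241 240 240 240 239
54  223 223 221 219 217 215 215 215 215 216 217 218 221 226 
[... 2056 characters left out ...]
 108 109 106 107 125 139 151 165 180 196 193 185 177 161 146 132 126 124 122 125 124 118 113 120 122 121 125
58  144 127 116 117 123 126 124 116 106 103 106 110 126 140 155 164 175 186 191 191 189 182 169 151 137 133 134 134 138 136 127 124 126 135 146 152
60  211 204 193 180 171 163 155 152 132 114 102 116 135 154 169 180 186 191 191 192 193 191 189 183 180 174 170 173 181 190 198 194 189 188 190 195
62  219 218 217 216 212 207 199 171 139 111 106 120 134 149 166 180 191 191 190 190 190 190 190 191 194 197 202 208 214 215 214 215 217 217 217 217
64  208 206 208 214 216 213 202 178 149 120 122 132 147 163 178 193 191 189 189 187 186 186 185 186 190 197 204 209 214 211 210 211 214 218 218 214
```

send_rows(xyz=[[0.001,0.0007,0],[0.0012,0.0007,0],[0,0,0],[0,0,0],[0,0,0],[0,0,0]], rotation=[[0,0,0.08],[0,0,0.08],[0,0,0.08],[0,0,0],[0,0,0],[0,0,0]], jaw=[0.1,0.1,0.1,0.1,0.1,0.1])

```text
time_s: 12.4
tool_pos: [0.5333, -0.2587, 0.2536]
tool_rot: [179.9, -0.0, 73.6]
force: [5.4, 1.4, -3.2]
grip_width: 0.0141
grasp_force: 15.0
```

Run:
```python
from prof import *
print(env.get_obs()["tool_rot"].round(2))
run((40,42,44,46,50,52,54,56,58,60,62))
t=env.read_camera("top");d=env.read_camera("side")
a=t["image"][165:200,235:285];b=d["image"][175:210,240:275]
cv2.imwrite("pics/g3.png",np.hstack([cv2.resize(a,(450,315),interpolation=2),cv2.resize(b,(315,315),interpolation=2)]))
```

```text
[ 1.7986e+02 -5.0000e-02  7.3570e+01]
top
40  251 251 250 250 250 250 250 250 250 250 250 249 247 244 237 227 208 188 169 150 165 177 200 227 236 244 247 249 249 250 250 250 250 250 249 249
42  252 252 252 252 252 252 252 252 252 252 252 251 251 250 248 244 237 227 212 199 208 217 230 243 246 250 251 251 251 251 252 252 252 252 252 252
44  252 252 252 252 252 252 252 252 252 252 252 252 252 251 251 249 246 242 235 231 233 236 242 248 250 251 251 251 252 252 252 252 252 252 252 252
46  252 252 252 252 252 252 252 252 252 252 252 252 252 252 252 251 250 249 247 246 246 247 249 250 251 252 252 252 252 252 252 252 252 252 252 252
50  251 250 250 250 250 250 250 250 251 250 250 250 251 250 250 250 250 250 250 250 250 250 251 251 251 251 251 251 250 250 250 250 250 250 250 250
52  246 245 244 242 242 242 242 242 242 242 242 242 244 244 245 245 246 245 245 245 245 246 246 247 247 247 246 246 245 243 243 241 241 240 240 240
54  223 222 220 219 218 216 215 215 215 217 217 219 221 226 230 235 239 242 244 243 243 242 241 238 236 232 229 226 223 220 217 215 213 212 212 211
56  210 208 206 203 19
[... 1502 characters left out ...]
 149 151 147 139 143 149 154 163 177 189 193 182 170 160 158 161 164 169 174 174 168 159 157 160 170 179 187
56  123 122 119 121 122 126 125 120 113 108 107 104 104 124 139 151 166 181 197 194 187 178 162 146 131 126 125 123 126 123 117 113 120 122 120 124
58  141 124 114 116 123 127 123 114 104 101 104 108 125 140 157 165 175 186 192 192 191 184 170 152 137 134 135 135 138 135 126 123 126 136 147 153
60  210 203 192 180 172 163 154 150 130 112 100 114 135 156 171 180 185 190 191 193 194 192 190 183 179 174 170 173 181 190 198 194 190 189 191 197
62  219 218 217 217 213 207 197 170 138 111 105 119 134 149 166 180 191 190 190 190 189 189 188 190 193 197 201 207 213 214 214 215 218 217 218 218
```

View pics/g3.png

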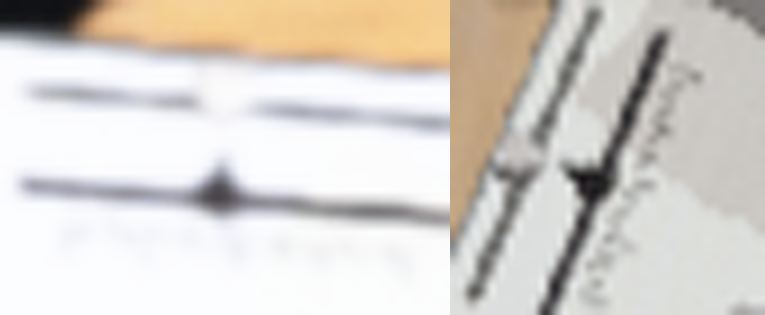

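send_rows(xyz=[[0,0,0],[0,0,0],[0,0,0],[0,0,0],[0,0,0],[0,0,0],[0,0,0],[0,0,-0.01],[0,0,-0.02],[0,0,-0.03],[0,0,0],[0,0,0]], rotation=[[0,0,0.012],[0,0,0],[0,0,0],[0,0,0],[0,0,0],[0,0,0],[0,0,0],[0,0,0],[0,0,0],[0,0,0],[0,0,0],[0,0,0]], jaw=[0.1,0.1,0.25,0.4,0.45,0.45,0.45,0.45,0.45,0.45,0.45,0.45])

```text
time_s: 13.8
tool_pos: [0.5327, -0.2593, 0.3149]
tool_rot: [179.9, 0.0, 72.8]
force: [-0.8, 0.8, -1.0]
grip_width: 0.0392
grasp_force: 0.0
```

Run:
```python
from prof import *
run((40,42,44,46,56,58))
```

```text
top
40  251 251 251 251 251 251 251 251 252 251 251 250 248 245 238 229 211 191 172 153 165 175 196 221 232 241 245 248 249 250 250 250 250 250 249 249
42  252 252 252 252 252 252 252 253 253 252 252 252 251 250 249 246 240 233 221 210 215 221 232 243 246 249 250 251 252 252 252 252 252 252 252 252
44  253 253 253 253 253 253 253 253 253 253 253 252 252 252 252 251 248 245 241 237 238 240 244 249 250 251 252 252 252 252 253 253 253 253 253 253
46  253 253 253 253 253 253 253 253 253 253 253 253 253 252 252 251 251 250 248 248 247 248 249 251 251 252 252 253 253 253 253 253 253 253 253 253
56  214 212 209 205 201 198 194 191 189 187 189 195 204 217 230 237 243 246 248 248 248 247 245 241 237 231 224 218 213 208 203 199 195 192 188 186
58  231 230 228 226 224 222 220 218 217 214 216 219 225 233 239 244 247 249 250 250 250 250 249 247 245 241 238 233 229 227 224 223 221 219 219 219
side
40  215 214 216 215 215 215 215 215 209 196 177 151 119  93  65  43  36  31  43  77 109 133 152 171 188 191 195 199 196 193 191 190 190 191 192 192
42  217 217 218 218 218 218 218 217 217 216 214 210 203 188 150 101  58  40  72 108 149 166 184 202 207 209 214 215 212 208 203 199 196 194 194 194
44  218 218 218 218 218 218 218 218 218 218 218 216 213 206 178 139  90  81  93 120 147 173 197 212 215 217 217 216 214 212 207 202 195 194 194 194
46  218 218 217 217 217 218 218 218 219 219 219 218 218 215 212 208 192 173 162 161 171 186 201 207 213 218 217 217 216 214 212 209 203 199 196 195
56  122 121 118 119 121 124 125 119 112 107 107 104 103 122 137 149 163 178 193 191 185 177 161 146 131 124 122 119 123 121 115 111 118 121 119 123
58  140 125 115 115 122 125 123 116 106 104 107 111 126 140 156 164 174 185 190 190 189 183 169 152 136 132 131 130 135 133 125 122 124 134 145 151
```

send_rows(xyz=[[0,0,0],[0,0,0],[0,0,0],[0,0,0],[0,0,0],[0,0,0],[0.0054,-0.0342,0],[0.0054,-0.0342,0],[0.0054,-0.0342,0],[0.0053,-0.0341,0],[0.0053,-0.0341,0],[0,0,0],[0,0,0]], rotation=[[0,0,0.136],[0,0,0.136],[0,0,0.136],[0,0,0.136],[0,0,0.136],[0,0,0.136],[0,0,0],[0,0,0],[0,0,0],[0,0,0],[0,0,0],[0,0,0],[0,0,0]], jaw=[0,0,0,0,0,0,0,0,0,0,0,0,0], newtons=20)

```text
time_s: 15.2
tool_pos: [0.4813, -0.0935, 0.3129]
tool_rot: [-180.0, 0.1, 26.1]
force: [-0.1, -0.0, -0.3]
grip_width: 0.0001
grasp_force: 0.0
```

send_rows(xyz=[[0,0,0.025],[0,0,0.02],[0,0,0.014],[0,0,0],[0,0,0],[0,0,0]], rotation=[[0,0,0],[0,0,0],[0,0,0],[0,0,0],[0,0,0],[0,0,0]], jaw=[0,0,0,0,0,0])

```text
time_s: 15.8
tool_pos: [0.4823, -0.0943, 0.2554]
tool_rot: [179.9, -0.1, 26.0]
force: [-1.0, 0.6, 0.3]
grip_width: 0.0005
grasp_force: 0.0
```

send_rows(xyz=[[0,0,0.003],[0,0,0],[0,0,0]], rotation=[[0,0,0],[0,0,0],[0,0,0]], jaw=[0,0,0])

```text
time_s: 16.1
tool_pos: [0.4817, -0.0939, 0.2517]
tool_rot: [180.0, -0.0, 26.0]
force: [0.5, 0.6, 0.1]
grip_width: 0.0002
grasp_force: 0.0
```

send_rows(xyz=[[0,0,0.003],[0,0,0],[0,0,0]], rotation=[[0,0,0],[0,0,0],[0,0,0]], jaw=[0,0,0])

```text
time_s: 16.4
tool_pos: [0.482, -0.0939, 0.2488]
tool_rot: [180.0, -0.0, 26.0]
force: [1.1, -0.0, 1.8]
grip_width: 0.0006
grasp_force: 1.2
```

send_rows(xyz=[[0,0,0.002],[0,0,0],[0,0,0]], rotation=[[0,0,0],[0,0,0],[0,0,0]], jaw=[0,0,0])

```text
time_s: 16.7
tool_pos: [0.482, -0.0939, 0.2467]
tool_rot: [180.0, -0.0, 26.0]
force: [0.3, -0.0, 3.5]
grip_width: 0.0007
grasp_force: 1.9
```

send_rows(xyz=[[0,0,0.002],[0,0,0.002],[0,0,0],[0,0,0]], rotation=[[0,0,0],[0,0,0],[0,0,0],[0,0,0]], jaw=[0,0,0,0])

```text
time_s: 17.1
tool_pos: [0.482, -0.0939, 0.2428]
tool_rot: [180.0, -0.0, 26.0]
force: [-0.4, -0.7, 6.4]
grip_width: 0.0003
grasp_force: 3.1
```

send_rows(xyz=[[0,0,0.001],[0,0,0],[0,0,0]], rotation=[[0,0,0],[0,0,0],[0,0,0]], jaw=[0,0,0])

```text
time_s: 17.4
tool_pos: [0.482, -0.0939, 0.2419]
tool_rot: [180.0, -0.0, 26.0]
force: [0.3, -0.9, 7.0]
grip_width: 0.0007
grasp_force: 3.6
```

send_rows(xyz=[[0,0,-0.006],[0,0,-0.012],[0,0,-0.02],[0,0,0],[-0.0169,0.0287,0],[-0.0169,0.0287,0],[-0.017,0.0288,0],[0,0,0],[0,0,0.015],[0,0,0.01],[0,0,0],[0,0,0],[0,0,0]], rotation=[[0,0,0],[0,0,0],[0,0,0],[0,0,0],[0,0,0],[0,0,0],[0,0,0],[0,0,0],[0,0,0],[0,0,0],[0,0,0],[0,0,0],[0,0,0]], jaw=[0,0,0,0,0,0,0,0,0,0,0,0,0])

```text
time_s: 18.7
tool_pos: [0.474, -0.1934, 0.2548]
tool_rot: [180.0, -0.0, 26.0]
force: [0.2, -0.2, 0.1]
grip_width: 0.0006
grasp_force: 0.0
```

send_rows(xyz=[[0,0,0.003],[0,0,0.001],[0,0,0],[0,0,0]], rotation=[[0,0,0],[0,0,0],[0,0,0],[0,0,0]], jaw=[0,0,0,0])

```text
time_s: 19.1
tool_pos: [0.4738, -0.1937, 0.2505]
tool_rot: [180.0, -0.0, 26.0]
force: [0.3, 0.2, 0.7]
grip_width: 0.0005
grasp_force: 0.0
```

send_rows(xyz=[[0,0,0.003],[0,0,0],[0,0,0]], rotation=[[0,0,0],[0,0,0],[0,0,0]], jaw=[0,0,0])

```text
time_s: 19.4
tool_pos: [0.4737, -0.1937, 0.2473]
tool_rot: [-180.0, 0.0, 26.0]
force: [0.1, 0.0, 0.0]
grip_width: 0.0007
grasp_force: 0.0
```

send_rows(xyz=[[0,0,0.002],[0,0,0],[0,0,0]], rotation=[[0,0,0],[0,0,0],[0,0,0]], jaw=[0,0,0])

```text
time_s: 19.7
tool_pos: [0.474, -0.1937, 0.2457]
tool_rot: [180.0, -0.0, 26.0]
force: [1.1, 0.9, 2.1]
grip_width: 0.0002
grasp_force: 1.0
```

send_rows(xyz=[[0,0,0.002],[0,0,0],[0,0,0]], rotation=[[0,0,0],[0,0,0],[0,0,0]], jaw=[0,0,0])

```text
time_s: 20.0
tool_pos: [0.474, -0.1937, 0.2437]
tool_rot: [180.0, -0.0, 26.0]
force: [0.7, -1.3, 3.6]
grip_width: 0.0005
grasp_force: 1.6
```

send_rows(xyz=[[0,0,0.002],[0,0,0],[0,0,0]], rotation=[[0,0,0],[0,0,0],[0,0,0]], jaw=[0,0,0])

```text
time_s: 20.3
tool_pos: [0.474, -0.1937, 0.2417]
tool_rot: [180.0, -0.0, 26.0]
force: [-0.0, -0.0, 4.4]
grip_width: 0.0005
grasp_force: 2.2
```

send_rows(xyz=[[0,0,0.002],[0,0,0.001],[0,0,0],[0,0,0]], rotation=[[0,0,0],[0,0,0],[0,0,0],[0,0,0]], jaw=[0,0,0,0])

```text
time_s: 20.7
tool_pos: [0.474, -0.1937, 0.2389]
tool_rot: [180.0, -0.0, 26.0]
force: [-0.0, 0.8, 6.7]
grip_width: 0.0005
grasp_force: 3.1
```

send_rows(xyz=[[0,0,0.001],[0,0,0],[0,0,0]], rotation=[[0,0,0],[0,0,0],[0,0,0]], jaw=[0,0,0])

```text
time_s: 21.0
tool_pos: [0.474, -0.1937, 0.238]
tool_rot: [180.0, -0.0, 26.0]
force: [-1.5, -0.0, 5.7]
grip_width: 0.0003
grasp_force: 3.5
```

send_rows(xyz=[[0,0,-0.006],[0,0,-0.012],[0,0,-0.016],[0,0,0],[-0.0125,0.0217,0],[-0.0125,0.0217,0],[0,0,0],[0,0,0.015],[0,0,0.006],[0,0,0],[0,0,0],[0,0,0]], rotation=[[0,0,0],[0,0,0],[0,0,0],[0,0,0],[0,0,0],[0,0,0],[0,0,0],[0,0,0],[0,0,0],[0,0,0],[0,0,0],[0,0,0]], jaw=[0,0,0,0,0,0,0,0,0,0,0,0])

```text
time_s: 22.2
tool_pos: [0.4706, -0.2434, 0.2509]
tool_rot: [180.0, -0.0, 26.0]
force: [-0.0, -0.2, 0.5]
grip_width: 0.0002
grasp_force: 0.0
```

send_rows(xyz=[[0,0,0.002],[0,0,0.002],[0,0,0],[0,0,0]], rotation=[[0,0,0],[0,0,0],[0,0,0],[0,0,0]], jaw=[0,0,0,0])

```text
time_s: 22.6
tool_pos: [0.4703, -0.2436, 0.2464]
tool_rot: [180.0, 0.0, 26.0]
force: [0.5, 0.1, -0.5]
grip_width: 0.0005
grasp_force: 0.0
```

Free just above the cap; press by about 9 mm to the known depth.

send_rows(xyz=[[0,0,0.002],[0,0,0.002],[0,0,0.002],[0,0,0.0015],[0,0,0],[0,0,0]], rotation=[[0,0,0],[0,0,0],[0,0,0],[0,0,0],[0,0,0],[0,0,0]], jaw=[0,0,0,0,0,0])

```text
time_s: 23.2
tool_pos: [0.4706, -0.2437, 0.2393]
tool_rot: [180.0, -0.0, 26.0]
force: [-1.1, 0.9, 4.1]
grip_width: 0.0001
grasp_force: 2.6
```

send_rows(xyz=[[0,0,0.001],[0,0,0.0005],[0,0,0],[0,0,0]], rotation=[[0,0,0],[0,0,0],[0,0,0],[0,0,0]], jaw=[0,0,0,0])

```text
time_s: 23.6
tool_pos: [0.4705, -0.2437, 0.238]
tool_rot: [180.0, -0.0, 26.0]
force: [-1.2, 0.7, 5.8]
grip_width: 0.0004
grasp_force: 3.0
```

Match the first press (0.2371), then retreat and check.

send_rows(xyz=[[0,0,0.001],[0,0,0],[0,0,0]], rotation=[[0,0,0],[0,0,0],[0,0,0]], jaw=[0,0,0])

```text
time_s: 23.9
tool_pos: [0.4705, -0.2437, 0.2371]
tool_rot: [180.0, -0.0, 26.0]
force: [-1.9, 0.4, 7.1]
grip_width: -0.0
grasp_force: 3.4
```

send_rows(xyz=[[0,0,-0.006],[0,0,-0.012],[0,0,-0.03],[0,0,-0.04],[-0.03,0,-0.03],[-0.04,0.01,0],[0,0,0],[0,0,0],[0,0,0]], rotation=[[0,0,0],[0,0,0],[0,0,0],[0,0,0],[0,0,0],[0,0,0],[0,0,0],[0,0,0],[0,0,0]], jaw=[0,0,0,0,0,0,0,0,0])

```text
time_s: 24.8
tool_pos: [0.4122, -0.2825, 0.3542]
tool_rot: [-179.9, -0.0, 26.1]
force: [1.3, 0.2, -0.2]
grip_width: 0.0006
grasp_force: 0.0
```

Run:
```python
from prof import *
run((40,42,44,46,56,58))
t=env.read_camera("top"); cv2.imwrite("pics/end.png",cv2.resize(t["image"][140:280,160:360],(800,560),interpolation=2))
```

```text
top
40  250 250 250 249 250 249 249 249 250 249 249 248 246 242 235 225 206 186 168 150 160 169 190 215 227 237 243 247 248 249 249 249 249 249 248 248
42  251 251 251 251 251 251 251 251 251 251 251 251 250 249 247 244 237 229 215 203 209 215 228 240 243 247 249 250 251 251 251 251 251 251 251 251
44  252 252 252 252 252 252 252 252 252 252 252 251 251 251 250 249 247 243 238 234 235 237 242 247 249 250 251 251 251 251 251 251 252 252 252 252
46  252 252 252 252 252 252 252 252 252 252 252 252 252 251 251 250 250 249 247 246 245 246 248 249 250 251 251 251 251 251 251 251 252 252 252 252
56  207 206 202 198 195 192 188 184 182 180 183 188 197 211 224 233 240 243 246 246 246 244 242 238 234 226 218 212 207 202 197 193 190 186 183 180
58  226 225 223 220 219 217 214 212 211 208 210 213 220 228 235 241 245 247 248 249 249 248 247 245 243 239 234 229 225 222 219 218 217 214 213 213
side
40  212 211 213 213 212 212 212 211 205 193 175 150 120  95  69  47  38  31  43  75 107 131 150 171 191 198 205 211 212 212 211 210 210 211 212 212
42  215 215 215 215 216 216 215 215 214 213 212 208 202 186 149 101  59  40  72 107 147 164 182 200 205 208 212 214 214 213 213 214 215 215 215 215
44  215 215 216 216 216 216 216 216 216 216 216 214 211 203 175 138  89  80  92 118 144 170 195 209 213 215 215 215 214 214 214 214 215 214 214 214
46  215 215 215 216 216 216 216 216 216 216 216 215 215 212 209 204 188 169 158 157 168 183 198 204 211 215 215 215 215 215 215 215 215 215 215 214
56  123 121 118 119 120 123 122 115 108 103 104 102 102 121 136 148 161 176 192 189 183 174 159 143 128 121 120 117 120 119 113 109 116 118 115 120
58  139 123 112 112 118 121 118 109  99  97 100 106 122 137 153 162 171 180 186 187 186 179 166 148 132 129 129 129 133 131 122 119 122 132 142 148
```

View pics/end.png

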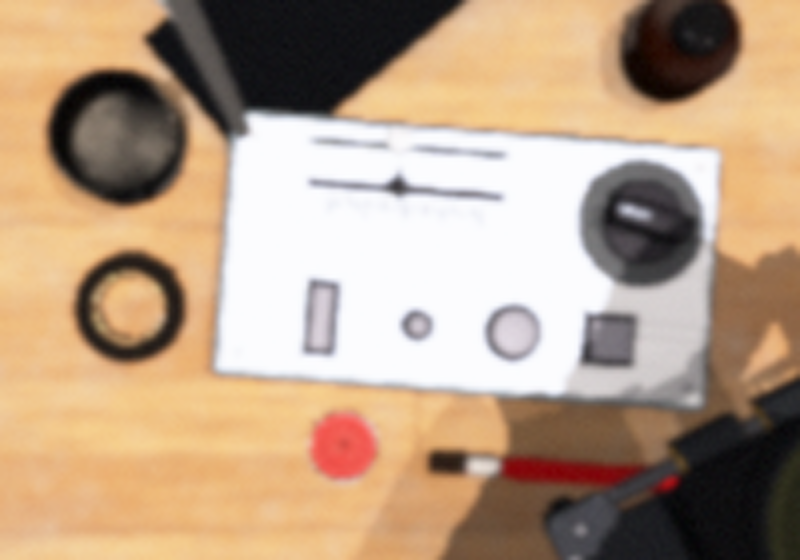

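The picture shows the pointer at (399,184) level with the mark at (402,145). All keys are up, the bystanders have not moved and the gripper is clear.

```bash
python3 -c "
from cell import env
print(env.sign_off())"
```

```text
the job is handed in; nothing more can be done
None
```

The job is handed in: I pressed the square key, turned the knob until the pointer stood level with the mark (to within about 0.5 mm in the images), then pressed the bar, large round and square keys in that order; each press reached roughly 6–7 N, at or near the stop, the cancel key was not pressed, and the last picture shows the things around where they were, but sign-off gave no verdict.

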